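# Size a cleaned shim plate in the graded slot gauge

## Task

Take the shim plate from the front stall of the drying rack, the one nearest you, and find its size in the slot gauge with the sprung steel comb: working up from the narrow end, try its blade gently in the slots until the first one lets it down, and leave it standing there fully home, collar flush on the comb. Never force it into a slot that refuses it, let it fall, or put it into one that is too wide, and leave the other two plates, the jar and the dropper bottle as they are.

Things in the scene. Friction and masses are not known exactly. Their poses are not given: they have to be found in the camera images.
- gauge: fixed slot gauge: base plate 192 x 88 mm, over it on springs a blue carrier with a comb of six bright steel lands 56 mm deep (y), flat top 76 mm above the worktop, square-edged mouths. Five slots along x at 28 mm pitch, open at both ends, 50 mm deep. A plate's own slot is 1.4 mm wider than its blade, the next tighter one 1.6 mm too narrow. Origin: centre of its underside
- comb (a joint): how far the sprung comb with all its slots is pressed straight down, m: 0 at rest (upper stop); it starts to sink at about 2 N, then 4 N for each mm, and is hard against its lower stop at 7 mm. It springs back
- slot1 (a point): slot 1 of the gauge, 3.4 mm wide (the narrowest, at the gauge's -x end, marked by one brass dot); the point is the centre of its mouth, level with the comb's top and sinking with it. x = across the slot, toward the wider slots; y = along the slot; z = up
- slot2 (a point): slot 2 of the gauge, 6.4 mm wide (2 brass dots); the point is the centre of its mouth, level with the comb's top and sinking with it. x = across the slot, toward the wider slots; y = along the slot; z = up
- slot3 (a point): slot 3 of the gauge, 9.4 mm wide (3 brass dots); the point is the centre of its mouth, level with the comb's top and sinking with it. x = across the slot, toward the wider slots; y = along the slot; z = up
- slot4 (a point): slot 4 of the gauge, 12.4 mm wide (4 brass dots); the point is the centre of its mouth, level with the comb's top and sinking with it. x = across the slot, toward the wider slots; y = along the slot; z = up
- slot5 (a point): slot 5 of the gauge, 15.4 mm wide (the widest, at the +x end, five brass dots); the point is the centre of its mouth, level with the comb's top and sinking with it. x = across the slot, toward the wider slots; y = along the slot; z = up
- rack: fixed white plastic drying rack 190 (x) x 78 (y) mm, top 62 mm above the worktop, skirted, blue drip tray inside; three windows 17 x 53 mm in its top at 60 mm pitch along x, in each of which one shim plate hangs by its collar, blade down, with a few mm of play. Origin: centre of its underside
- stall1 (a point): the front stall: centre of the rack's window nearest the robot, level with the rack's top. The plate that hangs here is the one to be sized; its grip's centre is 28 mm above this point
- stall2 (a point): the middle stall, same kind of point
- stall3 (a point): the rear stall, same kind of point
- plate_a_grip (a point): shim plate: black grip 16 mm (x) x 32 mm (y) x 46 mm tall, orange dot on top, on a black collar 24 x 52 x 5 mm; below it a steel blade 46 mm wide (y), 45 mm long, foot edges rounded 1.2 mm; about 0.12 kg. The point is the centre of the grip: 28 mm above the collar's underside, 73 mm above the blade's foot. x = across the blade's thickness, y = along its width; a half turn about z looks the same
- plate_b_grip (a point): a shim plate like plate_a_grip, same point and axes. The three plates look alike and hang in the three stalls in any order; only their blades differ in thickness, somewhere between 4 and 12 mm, unmarked
- plate_c_grip (a point): a shim plate like plate_a_grip, same point and axes. The three plates look alike and hang in the three stalls in any order; only their blades differ in thickness, somewhere between 4 and 12 mm, unmarked
- septa_jar_mid (a point): loose amber jar with white lid, 45 mm across, 55 mm tall, standing; the point is its centre. To be left alone
- leak_bottle_mid (a point): loose white dropper bottle with a red nozzle, 32 mm across, 98 mm tall, standing; the point is its centre. To be left alone
There are look-alikes about, which are no part of the job. What is shaped like the part that bears plate_b_grip but turquoise is not meant.

How it is judged (in metres and radians):
On the way, in this order (a step that is already met when the one before it is completed fails the run):
1. the plate has been set to the mouth of the next tighter slot than its own and refused there (((distance between plate_a_c2 and plate_a_c3 between 0.0016 and 0.0036 m and x of plate_a_grip in the frame of slot1 between -0.0035 and 0.0035 m and y of plate_a_grip in the frame of slot1 between -0.015 and 0.015 m and z of plate_a_grip in the frame of slot1 between 0.066 and 0.076 m and contact force between plate_a and gauge above 1 N) or (distance between plate_a_c2 and plate_a_c3 between 0.0046 and 0.0066 m and x of plate_a_grip in the frame of slot2 between -0.0035 and 0.0035 m and y of plate_a_grip in the frame of slot2 between -0.015 and 0.015 m and z of plate_a_grip in the frame of slot2 between 0.066 and 0.076 m and contact force between plate_a and gauge above 1 N) or (distance between plate_a_c2 and plate_a_c3 between 0.0076 and 0.0096 m and x of plate_a_grip in the frame of slot3 between -0.0035 and 0.0035 m and y of plate_a_grip in the frame of slot3 between -0.015 and 0.015 m and z of plate_a_grip in the frame of slot3 between 0.066 and 0.076 m and contact force between plate_a and gauge above 1 N) or (distance between plate_b_c2 and plate_b_c3 between 0.0016 and 0.0036 m and x of plate_b_grip in the frame of slot1 between -0.0035 and 0.0035 m and y of plate_b_grip in the frame of slot1 between -0.015 and 0.015 m and z of plate_b_grip in the frame of slot1 between 0.066 and 0.076 m and contact force between plate_b and gauge above 1 N) or (distance between plate_b_c2 and plate_b_c3 between 0.0046 and 0.0066 m and x of plate_b_grip in the frame of slot2 between -0.0035 and 0.0035 m and y of plate_b_grip in the frame of slot2 between -0.015 and 0.015 m and z of plate_b_grip in the frame of slot2 between 0.066 and 0.076 m and contact force between plate_b and gauge above 1 N) or (distance between plate_b_c2 and plate_b_c3 between 0.0076 and 0.0096 m and x of plate_b_grip in the frame of slot3 between -0.0035 and 0.0035 m and y of plate_b_grip in the frame of slot3 between -0.015 and 0.015 m and z of plate_b_grip in the frame of slot3 between 0.066 and 0.076 m and contact force between plate_b and gauge above 1 N) or (distance between plate_c_c2 and plate_c_c3 between 0.0016 and 0.0036 m and x of plate_c_grip in the frame of slot1 between -0.0035 and 0.0035 m and y of plate_c_grip in the frame of slot1 between -0.015 and 0.015 m and z of plate_c_grip in the frame of slot1 between 0.066 and 0.076 m and contact force between plate_c and gauge above 1 N) or (distance between plate_c_c2 and plate_c_c3 between 0.0046 and 0.0066 m and x of plate_c_grip in the frame of slot2 between -0.0035 and 0.0035 m and y of plate_c_grip in the frame of slot2 between -0.015 and 0.015 m and z of plate_c_grip in the frame of slot2 between 0.066 and 0.076 m and contact force between plate_c and gauge above 1 N) or (distance between plate_c_c2 and plate_c_c3 between 0.0076 and 0.0096 m and x of plate_c_grip in the frame of slot3 between -0.0035 and 0.0035 m and y of plate_c_grip in the frame of slot3 between -0.015 and 0.015 m and z of plate_c_grip in the frame of slot3 between 0.066 and 0.076 m and contact force between plate_c and gauge above 1 N))), for 0.05 s.
2. the plate is fully home in the first slot that takes it (((distance between plate_a_c2 and plate_a_c3 between 0.0016 and 0.0036 m and x of plate_a_grip in the frame of slot2 between -0.004 and 0.004 m and y of plate_a_grip in the frame of slot2 between -0.012 and 0.012 m and z of plate_a_grip in the frame of slot2 between 0.024 and 0.03 m) or (distance between plate_a_c2 and plate_a_c3 between 0.0046 and 0.0066 m and x of plate_a_grip in the frame of slot3 between -0.004 and 0.004 m and y of plate_a_grip in the frame of slot3 between -0.012 and 0.012 m and z of plate_a_grip in the frame of slot3 between 0.024 and 0.03 m) or (distance between plate_a_c2 and plate_a_c3 between 0.0076 and 0.0096 m and x of plate_a_grip in the frame of slot4 between -0.004 and 0.004 m and y of plate_a_grip in the frame of slot4 between -0.012 and 0.012 m and z of plate_a_grip in the frame of slot4 between 0.024 and 0.03 m) or (distance between plate_b_c2 and plate_b_c3 between 0.0016 and 0.0036 m and x of plate_b_grip in the frame of slot2 between -0.004 and 0.004 m and y of plate_b_grip in the frame of slot2 between -0.012 and 0.012 m and z of plate_b_grip in the frame of slot2 between 0.024 and 0.03 m) or (distance between plate_b_c2 and plate_b_c3 between 0.0046 and 0.0066 m and x of plate_b_grip in the frame of slot3 between -0.004 and 0.004 m and y of plate_b_grip in the frame of slot3 between -0.012 and 0.012 m and z of plate_b_grip in the frame of slot3 between 0.024 and 0.03 m) or (distance between plate_b_c2 and plate_b_c3 between 0.0076 and 0.0096 m and x of plate_b_grip in the frame of slot4 between -0.004 and 0.004 m and y of plate_b_grip in the frame of slot4 between -0.012 and 0.012 m and z of plate_b_grip in the frame of slot4 between 0.024 and 0.03 m) or (distance between plate_c_c2 and plate_c_c3 between 0.0016 and 0.0036 m and x of plate_c_grip in the frame of slot2 between -0.004 and 0.004 m and y of plate_c_grip in the frame of slot2 between -0.012 and 0.012 m and z of plate_c_grip in the frame of slot2 between 0.024 and 0.03 m) or (distance between plate_c_c2 and plate_c_c3 between 0.0046 and 0.0066 m and x of plate_c_grip in the frame of slot3 between -0.004 and 0.004 m and y of plate_c_grip in the frame of slot3 between -0.012 and 0.012 m and z of plate_c_grip in the frame of slot3 between 0.024 and 0.03 m) or (distance between plate_c_c2 and plate_c_c3 between 0.0076 and 0.0096 m and x of plate_c_grip in the frame of slot4 between -0.004 and 0.004 m and y of plate_c_grip in the frame of slot4 between -0.012 and 0.012 m and z of plate_c_grip in the frame of slot4 between 0.024 and 0.03 m))), for 0.2 s.
At the end, for the whole second after the job is handed in: The plate from the front stall stands released, upright and at rest in the narrowest slot that takes it, collar flush on the comb's top (within 2 mm) and within 12 mm of the middle along the slot; the middle and rear stalls still hold their plates (within 10 mm) (((distance between plate_a_c2 and plate_a_c3 between 0.0016 and 0.0036 m and x of plate_a_grip in the frame of slot2 between -0.004 and 0.004 m and y of plate_a_grip in the frame of slot2 between -0.012 and 0.012 m and z of plate_a_grip in the frame of slot2 between 0.024 and 0.03 m and linear speed of plate_a below 0.02 m/s and angle between plate_a_grip's own z axis and vertical below 0.06 rad) or (distance between plate_a_c2 and plate_a_c3 between 0.0046 and 0.0066 m and x of plate_a_grip in the frame of slot3 between -0.004 and 0.004 m and y of plate_a_grip in the frame of slot3 between -0.012 and 0.012 m and z of plate_a_grip in the frame of slot3 between 0.024 and 0.03 m and linear speed of plate_a below 0.02 m/s and angle between plate_a_grip's own z axis and vertical below 0.06 rad) or (distance between plate_a_c2 and plate_a_c3 between 0.0076 and 0.0096 m and x of plate_a_grip in the frame of slot4 between -0.004 and 0.004 m and y of plate_a_grip in the frame of slot4 between -0.012 and 0.012 m and z of plate_a_grip in the frame of slot4 between 0.024 and 0.03 m and linear speed of plate_a below 0.02 m/s and angle between plate_a_grip's own z axis and vertical below 0.06 rad) or (distance between plate_b_c2 and plate_b_c3 between 0.0016 and 0.0036 m and x of plate_b_grip in the frame of slot2 between -0.004 and 0.004 m and y of plate_b_grip in the frame of slot2 between -0.012 and 0.012 m and z of plate_b_grip in the frame of slot2 between 0.024 and 0.03 m and linear speed of plate_b below 0.02 m/s and angle between plate_b_grip's own z axis and vertical below 0.06 rad) or (distance between plate_b_c2 and plate_b_c3 between 0.0046 and 0.0066 m and x of plate_b_grip in the frame of slot3 between -0.004 and 0.004 m and y of plate_b_grip in the frame of slot3 between -0.012 and 0.012 m and z of plate_b_grip in the frame of slot3 between 0.024 and 0.03 m and linear speed of plate_b below 0.02 m/s and angle between plate_b_grip's own z axis and vertical below 0.06 rad) or (distance between plate_b_c2 and plate_b_c3 between 0.0076 and 0.0096 m and x of plate_b_grip in the frame of slot4 between -0.004 and 0.004 m and y of plate_b_grip in the frame of slot4 between -0.012 and 0.012 m and z of plate_b_grip in the frame of slot4 between 0.024 and 0.03 m and linear speed of plate_b below 0.02 m/s and angle between plate_b_grip's own z axis and vertical below 0.06 rad) or (distance between plate_c_c2 and plate_c_c3 between 0.0016 and 0.0036 m and x of plate_c_grip in the frame of slot2 between -0.004 and 0.004 m and y of plate_c_grip in the frame of slot2 between -0.012 and 0.012 m and z of plate_c_grip in the frame of slot2 between 0.024 and 0.03 m and linear speed of plate_c below 0.02 m/s and angle between plate_c_grip's own z axis and vertical below 0.06 rad) or (distance between plate_c_c2 and plate_c_c3 between 0.0046 and 0.0066 m and x of plate_c_grip in the frame of slot3 between -0.004 and 0.004 m and y of plate_c_grip in the frame of slot3 between -0.012 and 0.012 m and z of plate_c_grip in the frame of slot3 between 0.024 and 0.03 m and linear speed of plate_c below 0.02 m/s and angle between plate_c_grip's own z axis and vertical below 0.06 rad) or (distance between plate_c_c2 and plate_c_c3 between 0.0076 and 0.0096 m and x of plate_c_grip in the frame of slot4 between -0.004 and 0.004 m and y of plate_c_grip in the frame of slot4 between -0.012 and 0.012 m and z of plate_c_grip in the frame of slot4 between 0.024 and 0.03 m and linear speed of plate_c below 0.02 m/s and angle between plate_c_grip's own z axis and vertical below 0.06 rad)) and ((horizontal distance between plate_a_grip and stall2 below 0.01 m and z of plate_a_grip in the frame of stall2 below 0.034 m) or (horizontal distance between plate_b_grip and stall2 below 0.01 m and z of plate_b_grip in the frame of stall2 below 0.034 m) or (horizontal distance between plate_c_grip and stall2 below 0.01 m and z of plate_c_grip in the frame of stall2 below 0.034 m)) and ((horizontal distance between plate_a_grip and stall3 below 0.01 m and z of plate_a_grip in the frame of stall3 below 0.034 m) or (horizontal distance between plate_b_grip and stall3 below 0.01 m and z of plate_b_grip in the frame of stall3 below 0.034 m) or (horizontal distance between plate_c_grip and stall3 below 0.01 m and z of plate_c_grip in the frame of stall3 below 0.034 m))); the robot touches nothing.
It fails at once if a plate pressed or banged on the gauge with more than 20 N (contact force between any of plate_a, plate_b, plate_c and gauge above 20 N).
It fails at once if a plate let fall into a slot (faster than 0.25 m/s with its blade inside) ((linear speed of plate_a above 0.25 m/s and x of plate_a_grip in the frame of slot3 between -0.07 and 0.07 m and y of plate_a_grip in the frame of slot3 between -0.03 and 0.03 m and z of plate_a_grip in the frame of slot3 between 0 and 0.063 m) or (linear speed of plate_b above 0.25 m/s and x of plate_b_grip in the frame of slot3 between -0.07 and 0.07 m and y of plate_b_grip in the frame of slot3 between -0.03 and 0.03 m and z of plate_b_grip in the frame of slot3 between 0 and 0.063 m) or (linear speed of plate_c above 0.25 m/s and x of plate_c_grip in the frame of slot3 between -0.07 and 0.07 m and y of plate_c_grip in the frame of slot3 between -0.03 and 0.03 m and z of plate_c_grip in the frame of slot3 between 0 and 0.063 m)).
It fails at once if a plate let down into a slot wider than its own ((distance between plate_a_c2 and plate_a_c3 below 0.0046 m and x of plate_a_grip in the frame of slot3 between -0.01 and 0.01 m and y of plate_a_grip in the frame of slot3 between -0.04 and 0.04 m and z of plate_a_grip in the frame of slot3 between 0 and 0.061 m) or (distance between plate_a_c2 and plate_a_c3 below 0.0076 m and x of plate_a_grip in the frame of slot4 between -0.01 and 0.01 m and y of plate_a_grip in the frame of slot4 between -0.04 and 0.04 m and z of plate_a_grip in the frame of slot4 between 0 and 0.061 m) or (distance between plate_a_c2 and plate_a_c3 below 0.0106 m and x of plate_a_grip in the frame of slot5 between -0.01 and 0.01 m and y of plate_a_grip in the frame of slot5 between -0.04 and 0.04 m and z of plate_a_grip in the frame of slot5 between 0 and 0.061 m) or (distance between plate_b_c2 and plate_b_c3 below 0.0046 m and x of plate_b_grip in the frame of slot3 between -0.01 and 0.01 m and y of plate_b_grip in the frame of slot3 between -0.04 and 0.04 m and z of plate_b_grip in the frame of slot3 between 0 and 0.061 m) or (distance between plate_b_c2 and plate_b_c3 below 0.0076 m and x of plate_b_grip in the frame of slot4 between -0.01 and 0.01 m and y of plate_b_grip in the frame of slot4 between -0.04 and 0.04 m and z of plate_b_grip in the frame of slot4 between 0 and 0.061 m) or (distance between plate_b_c2 and plate_b_c3 below 0.0106 m and x of plate_b_grip in the frame of slot5 between -0.01 and 0.01 m and y of plate_b_grip in the frame of slot5 between -0.04 and 0.04 m and z of plate_b_grip in the frame of slot5 between 0 and 0.061 m) or (distance between plate_c_c2 and plate_c_c3 below 0.0046 m and x of plate_c_grip in the frame of slot3 between -0.01 and 0.01 m and y of plate_c_grip in the frame of slot3 between -0.04 and 0.04 m and z of plate_c_grip in the frame of slot3 between 0 and 0.061 m) or (distance between plate_c_c2 and plate_c_c3 below 0.0076 m and x of plate_c_grip in the frame of slot4 between -0.01 and 0.01 m and y of plate_c_grip in the frame of slot4 between -0.04 and 0.04 m and z of plate_c_grip in the frame of slot4 between 0 and 0.061 m) or (distance between plate_c_c2 and plate_c_c3 below 0.0106 m and x of plate_c_grip in the frame of slot5 between -0.01 and 0.01 m and y of plate_c_grip in the frame of slot5 between -0.04 and 0.04 m and z of plate_c_grip in the frame of slot5 between 0 and 0.061 m)).
It fails at once if a plate pulled or pushed out of the middle or rear stall (not (((horizontal distance between plate_a_grip and stall2 below 0.01 m and z of plate_a_grip in the frame of stall2 below 0.034 m) or (horizontal distance between plate_b_grip and stall2 below 0.01 m and z of plate_b_grip in the frame of stall2 below 0.034 m) or (horizontal distance between plate_c_grip and stall2 below 0.01 m and z of plate_c_grip in the frame of stall2 below 0.034 m)) and ((horizontal distance between plate_a_grip and stall3 below 0.01 m and z of plate_a_grip in the frame of stall3 below 0.034 m) or (horizontal distance between plate_b_grip and stall3 below 0.01 m and z of plate_b_grip in the frame of stall3 below 0.034 m) or (horizontal distance between plate_c_grip and stall3 below 0.01 m and z of plate_c_grip in the frame of stall3 below 0.034 m)))).
It fails at once if the jar or the dropper bottle shifted by more than 20 mm or knocked over (distance of any of septa_jar_mid, leak_bottle_mid from where it was at the start of the episode above 0.02 m).
It also fails if it takes over 61 s, if anything falls off the work surface, if the arm or the gripper's body presses on something with over 40 N, if the wrist force passes 120 N, or if a joint passes its speed limit or range.

## Robot

A 6-joint arm with a two-finger parallel gripper is mounted at the origin on a cart in front of the work surface, level with it; the furniture and walls round the work are solid. World frame = base frame: x ahead of the robot, y to its left, z up, the work surface at z = 0. Lengths are in mm, angles in rad, forces in N, time in s.
With the tool pointing down it reaches from about 275 to 725 mm from the base axis. Payload 15.9 kg.
Tool frame: the origin (TCP) lies at the very end of the fingers, on their centre line; the grasp point (between the pads) lies 19 mm behind it; z points along the fingers, y is the line along which they close (so a half turn about z gives the same grasp; the last joint's range is limited). The gripper opens to 85 mm and grips with 20 to 120 N. Pads are 22 mm wide; open, the fingers measure 114 mm over their backs; the gripper's body (76 mm by 85 mm) begins 54 mm behind the grasp point. The pads swing forward as they close: fully open they stand 13 mm farther back than shut.
Start: joints at [1.275, 0.213, -0.034, 1.323, 0, 1.571], TCP at [145.747, 478.271, 193.106] pointing down, gripper open.
Joint ranges: [-2.98, 2.98], [-0.74, 1.72], [-1.14, 1.35], [-2.1, 2.04], [-1.57, 1.44], [-3.14, 3.14]. Speed limits (rad/s): [1.89, 1.89, 2.39, 2.57, 3.14, 3.14].

## Interface

Orientations are given as a rotation vector (axis times angle).
In Python, from workcell import manip gives the robot as it stands.
- The arm moves only by the tool move_arm, never from a script. Its argument "rows" is a list of rows, each a list of 3 entries, a list of its own where there are three numbers: the turn, a rotation vector about the tool's x, y, z in rad, then the shift along the tool's x, y, z in cm, then the finger opening in cm, from 0 to 8.54. In form: [[[ax, ay, az], [dx, dy, dz], hand], ...]. A call has 1 to 8 rows; each row is the pose to reach, as a shift and turn from the pose commanded when the call began, along the tool's axes at that moment; what a row does not reach only later rows make up. A row lasts 1/12 s, in which the tool goes at most 41.7 mm and 7.16 degrees, less where a joint would pass 70% of its speed; a pose out of reach is approached as far as the arm can. A call with a gripper value outside its range is refused whole. The fingers move at their own pace and stop on an object; "newtons" is the grip in N (left out, the last holds). Time passes only in rows, so rows that repeat a pose let the fingers close. It gives the time, the measured TCP pose, the force, the opening and the grip force at its end, in the units of the state.
- manip.observe(): the state, without advancing time (a new reading comes with each control period).
- manip.capture(name): name is "scene" or "side" or "wrist"; returns the picture (480x640x3 uint8, red, green, blue); there is no depth.
- manip.camera_info(name): a dict with "fx", "fy", "cx", "cy" (pixels), "position" and "attitude" of the camera in the world; the wrist camera has in their place "mount" (4x4, takes a point from camera to tool coordinates, whose origin is the TCP and whose axes are the flange's). Camera axes: x right, y up, looking along -z (the intrinsics and any distortion apply to the point x, -y, -z); pixel columns grow to the right and rows downward; lengths in mm; the calibration is good to about 2 mm. A picture is of the moment at which its call begins: read the wrist's pose just before it. camera_info takes no time and is no camera call.
- manip.finish_job(): hands the job in; it is judged then, once.
The state is a dict: "clock": time; "joints": joint angles; "qvel": joint speeds; "tau": joint torques, N m; "position": TCP position; "eef_rot": TCP orientation; "contact_force": force on the tool from outside, world axes, zero at the start; "moment": the same for the moment, N m; "opening": opening from 0.0 (shut) to 1.0 (fully open); "grip_force": force on a finger pad.
Only numpy, scipy, OpenCV 4.12 (cv2) and the standard library are available. Lean on these libraries where they do the work, as an engineer would, in place of code of your own. Each camera call takes 0.05 s, during which the arm holds its last target. There are 200 camera calls.

## Working session

There is one attempt and no reset: what is moved stays moved. The work goes in short steps, Python scripts to look and compute and a tool call to move; the robot and the scene stay as the last step left them, time stands still between calls to the robot, and variables do not carry over. Pictures are saved under pics/ and viewed, at most 10 in all, crops included, and the job is handed in when it is done.

Besides the shell and the picture viewer there is one more tool, called after "Call:" as name(argument=value, ...) on one line, values as JSON. move_arm: Moves the arm, as the interface text tells. Its arguments: {"type":"object","properties":{"rows":{"type":"array"},"newtons":{"type":"number"}},"required":["rows"]}

```bash
mkdir -p pics; ls; python3 - <<'E'
from workcell import manip
import cv2
s=manip.observe(); print({k:s[k] for k in('clock','position','eef_rot','contact_force','opening')})
for n in('scene','side','wrist'):
    print(n,manip.camera_info(n))
    im=manip.capture(n); cv2.imwrite(f'pics/{n}0.png',im[:,:,::-1])
E
```

```text
pics
{'clock': 0.0, 'position': array([145.63123199, 477.93604484, 192.62247107]), 'eef_rot': array([-4.62948547e-01, -3.10712684e+00,  1.68704907e-03]), 'contact_force': array([-0.17872817, -0.38499149,  0.75849054]), 'opening': 1.0013728142245586}
scene {'fx': 462.1259303832383, 'fy': 462.1259303832383, 'cx': 320.3556154373173, 'cy': 240.17829441162903, 'position': array([ 229.39877054, -368.27926734,  727.93730447]), 'attitude': array([ 0.7041558 , -0.21100293, -0.61030856])}
side {'fx': 595.2685627177648, 'fy': 595.2685627177648, 'cx': 320.8267876367528, 'cy': 228.00508604145259, 'position': array([ -75.57426091, 1004.3926472 ,  657.93818374]), 'attitude': array([ 0.42273411, -1.30930965, -2.2084998 ])}
wrist {'fx': 349.4760106084155, 'fy': 349.4760106084155, 'cx': 318.72703129068793, 'cy': 234.62533744332555, 'mount': array([[-1.68407847e-03,  9.57857519e-01,  2.87238815e-01,
         7.43470821e+01],
       [ 9.99997761e-01,  1.98117268e-03, -7.43654528e-04,
        -1.54063193e-01],
       [-1.28138477e-03,  2.87236920e-01, -9.57858711e-01,
        -1.81115481e+02],
       [ 0.00000000e+00,  0.00000000e+00,  0.00000000e+00,
         1.00000000e+00]])}
```

View pics/scene0.png

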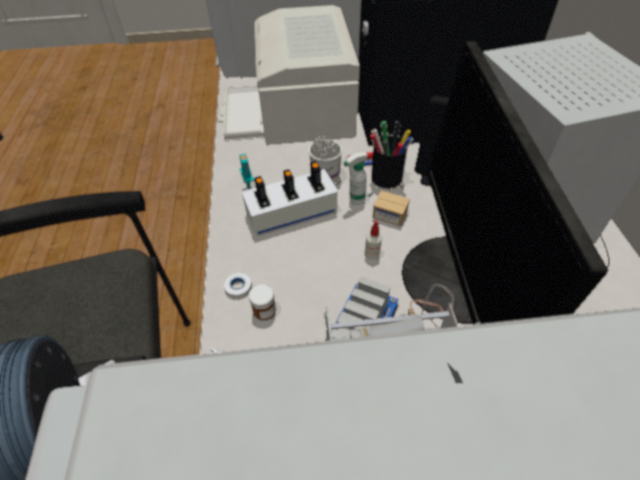

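View pics/side0.png

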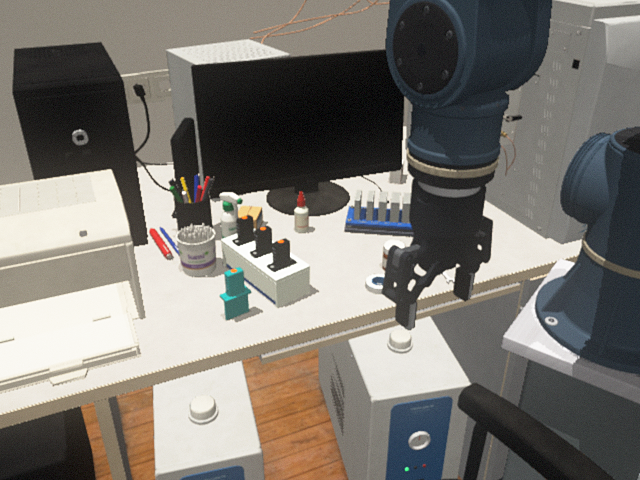

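The scene picture shows the white rack at about (290,205) with three black plates, orange dots at (259,181), (288,173) and (316,166). The gauge is at (370,300), partly hidden, with the jar at (262,302) and the bottle at (374,240). The side picture shows the dots at (240,217), (262,229) and (282,243), the turquoise look-alike at (235,290), and the gauge at (380,210).

Candidates for the front plate are side (282,250) on the robot's side of the rack, (262,238) in the middle and (242,226) at the rear, plus the turquoise decoy (235,290). My choice is the black one at side (282,250), which is scene (260,190).

```bash
cat > h.py <<'E'
from workcell import manip
import numpy as np, cv2
from scipy.spatial.transform import Rotation as R
def cam(n,s=None):
    c=manip.camera_info(n)
    if n=='wrist':
        s=s or manip.observe(); T=np.eye(4); T[:3,:3]=R.from_rotvec(s['eef_rot']).as_matrix(); T[:3,3]=s['position']
        M=T@c['mount']; A,p=M[:3,:3],M[:3,3]
    else: A,p=R.from_rotvec(c['attitude']).as_matrix(),c['position']
    return c,A,p
def ray(C,uv,z):
    c,A,p=C; d=A@np.array([(uv[0]-c['cx'])/c['fx'],-(uv[1]-c['cy'])/c['fy'],-1]); return p+d*(z-p[2])/d[2]
def proj(C,P):
    c,A,p=C; q=A.T@(np.array(P)-p); return np.array([c['cx']+c['fx']*q[0]/-q[2],c['cy']-c['fy']*q[1]/-q[2]])
def blobs(im,lo,hi,amin=5):
    m=cv2.inRange(cv2.cvtColor(im,cv2.COLOR_RGB2HSV),lo,hi)
    n,l,st,ce=cv2.connectedComponentsWithStats(m)
    return [(ce[i].round(1),int(st[i,4])) for i in range(1,n) if st[i,4]>=amin]
E
python3 - <<'E'
from h import *
for n in('scene','side'):
    im=cv2.imread(f'pics/{n}0.png')[:,:,::-1]; C=cam(n)
    for b in blobs(np.ascontiguousarray(im),(5,170,170),(20,255,255)): print(n,b,ray(C,b[0],113).round(1))
C=cam('side'); 
for uv in[(352,196),(409,197),(346,230),(386,265),(301,214)]: print(uv,ray(C,uv,76).round(),ray(C,uv,0).round())
C=cam('scene')
for uv in[(362,283),(390,298),(262,318),(374,258)]: print(uv,ray(C,uv,76).round(),ray(C,uv,0).round())
print(R.from_rotvec(manip.observe()['eef_rot']).as_matrix().round(3)); 
E
```

```text
scene (array([314.8, 164.9]), 12) [654.3 251.3 113. ]
scene (array([287.6, 172.9]), 11) [595.3 264.5 113. ]
scene (array([258.8, 179.9]), 12) [537.3 281.8 113. ]
side (array([244.2, 217.2]), 13) [655.8 252.6 113. ]
side (array([262.8, 228.1]), 16) [597.  264.8 113. ]
side (array([280.8, 241.1]), 16) [537.9 282.9 113. ]
side (array([233.3, 270.2]), 12) [540.1 406.2 113. ]
side (array([298. , 404.3]), 7) [264.2 582.8 113. ]
side (array([300. , 416.8]), 5) [249.7 597.5 113. ]
(352, 196) [579. -19.  76.] [ 665. -152.    0.]
(409, 197) [473. -90.  76.] [ 545. -233.    0.]
(346, 230) [502. 121.  76.] [577.   6.   0.]
(386, 265) [369. 188.  76.] [427.  81.   0.]
(301, 214) [618. 119.  76.] [709.   4.   0.]
(362, 283) [558. -20.  76.] [597.  20.   0.]
(390, 298) [576. -73.  76.] [617. -39.   0.]
(262, 318) [382.  23.  76.] [400.  69.   0.]
(374, 258) [611.  10.  76.] [656.  54.   0.]
[[-0.957  0.292 -0.   ]
 [ 0.292  0.957 -0.001]
 [-0.    -0.001 -1.   ]]
```

View pics/wrist0.png

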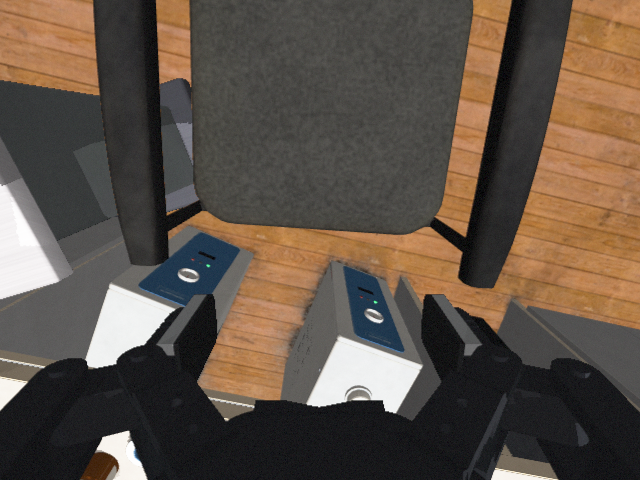

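The front plate is at about (537.6, 282.4) and the rack's yaw is about -14.5°. Next I move above the gauge to look down on it with the wrist camera.

Call:
move_arm(rows=[[[0,0,0.085],[-5,-4,-2],8.5],[[0,0,0.17],[-8,-6.4,-4],8.5],[[0,0,0.255],[-11,-8.8,-5.7],8.5],[[0,0,0.34],[-14,-11.2,-5.7],8.5],[[0,0,0.425],[-17,-13.6,-5.7],8.5],[[0,0,0.51],[-20,-16,-5.7],8.5],[[0,0,0.595],[-23,-18.4,-5.7],6],[[0,0,0.68],[-26,-20.8,-5.7],4]])

```text
clock: 0.82
position: [329.1, 209.4, 250.2]
eef_rot: [1.478, 2.772, 0.001]
contact_force: [0.4, 0.9, 0.2]
opening: 0.742
grip_force: 0.0
```

Call:
move_arm(rows=[[[0,0,0],[-4,0,0],4],[[0,0,0],[-8,0,0],4],[[0,0,0],[-12,0,0],4],[[0,0,0],[-16,0,0],4],[[0,0,0],[-20,0.5,0],4],[[0,0,0],[-24,0.5,0],4],[[0,0,0],[-28,0.5,0],4],[[0,0,0],[-30,0.5,0],4]])

```text
clock: 1.48
position: [502.3, -38.0, 249.4]
eef_rot: [-1.476, -2.773, 0.001]
contact_force: [0.7, 0.6, 0.3]
opening: 0.466
grip_force: 0.0
```

```bash
python3 - <<'E'
from h import *
s=manip.observe(); print(s['position'],s['eef_rot'],s['qvel'].round(3))
im=manip.capture('wrist'); cv2.imwrite('pics/wrist1.png',im[:,:,::-1]); np.save('w1.npy',np.r_[s['position'],s['eef_rot']])
E
```

```text
[502.28913133 -37.96421183 249.37321589] [-1.47561940e+00 -2.77319751e+00  1.28080180e-03] [-0.337  0.285  0.356  0.082  0.012 -0.324]
```

View pics/wrist1.png

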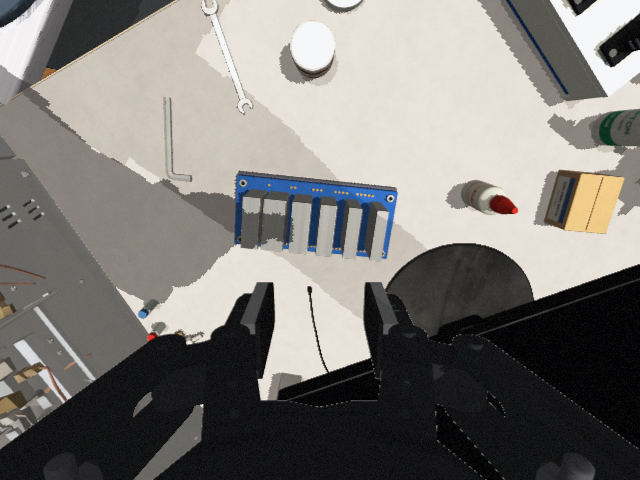

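Wrist view: the gauge's blue base runs from (237,172) to (396,190). The single brass dot is at (269,185) on the left and the five dots are at the right, so gauge x is roughly +tool y. The bottle is at (490,200), the jar at (313,48), and the rack is at the top right. I'll lower for a closer, still picture.

```bash
python3 - <<'E'
from h import *
s=manip.observe(); print(s['position'],s['qvel'].round(3))
d=np.load('w1.npy'); C=cam('wrist',{'position':d[:3],'eef_rot':d[3:]})
Rt=R.from_rotvec(d[3:]).as_matrix()
for uv in[(316,222),(245,197),(381,210),(490,190)]: P=ray(C,uv,76); print(uv,P.round(1),(Rt.T@(P-s['position'])).round(1))
P1,P2=ray(C,(237,172),30),ray(C,(396,190),30); v=P2-P1; print(P1,P2,np.linalg.norm(v),np.degrees(np.arctan2(v[1],v[0])))
E
```

```text
[503.02505603 -39.09285336 248.93376314] [ 0.073 -0.04  -0.052 -0.009  0.012  0.087]
(316, 222) [509.4 -55.1  76. ] [-16.8  -3.5 172.9]
(245, 197) [434.3 -73.7  76. ] [  9.8 -76.2 173. ]
(381, 210) [558.3  -6.9  76. ] [ -4.1  64.  172.9]
(490, 190) [638.1  71.8  76. ] [ 16.5 174.1 172.8]
[408.80354906 -66.47191771  30.        ] [571.21454009  17.77624227  30.        ] 182.96197000399997 27.417320536769026
```

Call:
move_arm(rows=[[[0,0,0.06],[-1.5,-0.2,3],4],[[0,0,0.11],[-3,-0.4,6],4],[[0,0,0.11],[-3,-0.4,8.5],4],[[0,0,0.11],[-3,-0.4,9.5],4],[[0,0,0.11],[-3,-0.4,9.5],4],[[0,0,0.11],[-3,-0.4,9.5],4]])

```text
clock: 2.03
position: [514.3, -61.2, 155.9]
eef_rot: [-1.622, -2.69, -0.0]
contact_force: [0.4, -0.3, 0.7]
opening: 0.466
grip_force: 0.0
```

```bash
python3 - <<'E'
from h import *
manip.capture('side')
s=manip.observe(); print(s['position'],s['eef_rot'],s['qvel'].round(3))
im=manip.capture('wrist'); cv2.imwrite('pics/wrist2.png',im[:,:,::-1]); np.save('w2.npy',np.r_[s['position'],s['eef_rot']])
c=im[130:330,190:450,::-1]; cv2.imwrite('pics/w2c.png',cv2.resize(c,None,fx=3,fy=3,interpolation=cv2.INTER_CUBIC))
E
```

```text
[514.90637496 -61.20344613 156.59845549] [1.62119486e+00 2.68934662e+00 1.09393357e-03] [ 0.003 -0.008  0.013 -0.004  0.001  0.001]
```

View pics/w2c.png

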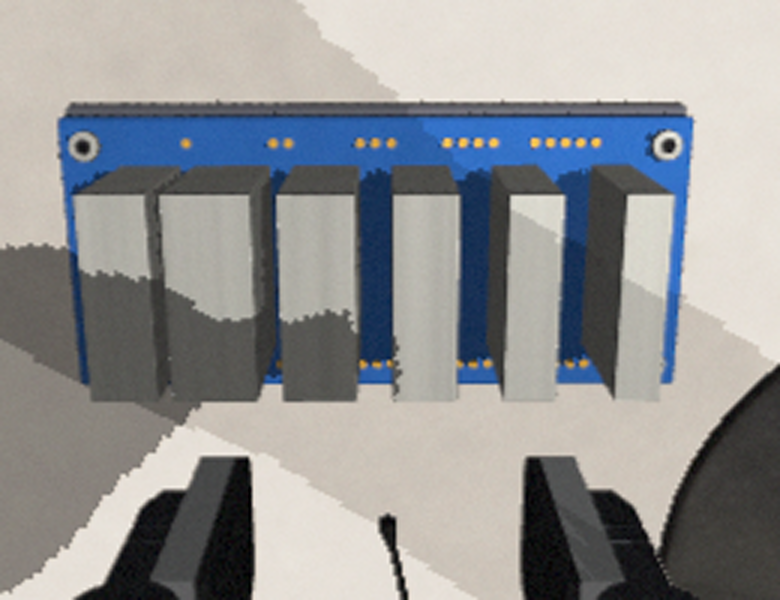

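Close view (crop ×3, offset (190,130)): six lands, with tops from crop row 195 to 400. The slot gaps on the row-195 edge are 147–160, 252–278, 358–393, 458–508 and 565–625. The narrow slot with one dot is at the left. The fingers' inner edges are at crop (250,458) and (525,458).

```bash
python3 - <<'E'
from h import *
d=np.load('w2.npy'); S={'position':d[:3],'eef_rot':d[3:]}; C=cam('wrist',S); Rt=R.from_rotvec(d[3:]).as_matrix()
cr=lambda u,v:((u+.5)/3-.5+190,(v+.5)/3-.5+130)
w=[3.4,6.4,9.4,12.4,15.4]; gx=np.array([x for i in range(5) for x in(-56+28*i-w[i]/2,-56+28*i+w[i]/2)])
top=[147,160,252,278,358,393,458,508,565,625]; bot=[160,175,258,285,357,398,457,508,557,615]
Q=[];G=[]
for row,us,gy in((195,top,28),(400,bot,-28)):
    for u,x in zip(us,gx): Q.append(ray(C,cr(u,row),76)[:2]); G.append((x,gy))
Q=np.array(Q);G=np.array(G)
qc,gc=Q.mean(0),G.mean(0); H=(G-gc).T@(Q-qc); U,_,V=np.linalg.svd(H); r=(U@V).T
a=np.arctan2(r[1,0],r[0,0]); t=qc-r@gc
print('yaw',np.degrees(a),'gauge',t,'scale',np.linalg.norm(Q-qc)/np.linalg.norm(G-gc)); print(((Q-t)@r-G).round(1).T)
print('tool yaw',np.degrees(np.arctan2(Rt[1,1],Rt[0,1])),'finger mid at row458', (Rt.T@(ray(C,cr(387.5,458),157)-d[:3])).round(2))
for i in range(5): p=np.r_[t+r@[-56+28*i,0],76]; print(i+1,p.round(1),(Rt.T@(p-d[:3])).round(1))
E
```

```text
yaw 27.87987878116606 gauge [511.8672176  -63.37840701] scale 0.9926394075508947
[[ 0.3  0.1  0.2  0.3  0.4 -0.2 -0.9 -0.7 -0.5 -0.7 -0.   0.6 -0.4  0.4
  -0.5  1.1 -0.3  1.  -0.   0.1]
 [-0.2 -0.2 -0.3 -0.3 -0.4 -0.4 -0.4 -0.5 -0.5 -0.6  0.6  0.6  0.5  0.5
   0.4  0.4  0.3  0.3  0.2  0.2]]
tool yaw 27.835113384524306 finger mid at row458 [-8.16 -0.92 -0.4 ]
1 [462.4 -89.6  76. ] [ -0.5 -59.8  80.5]
2 [487.1 -76.5  76. ] [ -0.5 -31.8  80.6]
3 [511.9 -63.4  76. ] [-0.4 -3.8 80.6]
4 [536.6 -50.3  76. ] [-0.4 24.2 80.6]
5 [561.4 -37.2  76. ] [-0.4 52.2 80.7]
```

Call:
move_arm(rows=[[[0,0,0.1],[3.5,2,-3],4.4],[[0,0,0.2],[7,4.2,-3],4.4],[[0,0,0.3],[10.5,6.4,-3],4.4],[[0,0,0.4],[14,8.6,-3],4.4],[[0,0,0.5],[17.5,10.8,-3],4.4],[[0,0,0.6],[21,13,-3],4.4],[[0,0,0.7],[24.5,15.1,-3],4.4],[[0,0,0.74],[28,17.2,-3],4.4]])

```text
clock: 2.8
position: [535.9, 265.4, 187.0]
eef_rot: [2.49, 1.914, 0.004]
contact_force: [1.0, -1.0, -0.3]
opening: 0.514
grip_force: 0.0
```

Call:
move_arm(rows=[[[0,0,0],[1.2,-0.1,0],4.4],[[0,0,0],[1.5,-0.1,0],4.4],[[0,0,0],[1.5,-0.1,0],4.4],[[0,0,0],[1.5,-0.1,0],4.4]])

```text
clock: 3.13
position: [538.8, 276.7, 185.9]
eef_rot: [2.485, 1.921, 0.001]
contact_force: [0.9, -0.1, -0.3]
opening: 0.516
grip_force: 0.0
```

```bash
python3 - <<'E'
from h import *
manip.capture('side')
s=manip.observe(); print(s['position'],s['eef_rot'],s['qvel'].round(3),s['opening'])
im=manip.capture('wrist'); np.save('w3.npy',np.r_[s['position'],s['eef_rot']]); C=cam('wrist',s); Rt=R.from_rotvec(s['eef_rot']).as_matrix()
cv2.imwrite('pics/wrist3.png',im[:,:,::-1])
print('yaw',np.degrees(np.arctan2(Rt[1,1],Rt[0,1])))
for b in blobs(im,(5,170,150),(20,255,255),15): P=ray(C,b[0],113); print(b,P.round(1),(Rt.T@(P-s['position'])).round(1))
c=im[150:350,200:460,::-1]; cv2.imwrite('pics/w3c.png',cv2.resize(c,None,fx=3,fy=3,interpolation=cv2.INTER_CUBIC))
E
```

```text
[538.86902207 276.27496848 185.85249096] [2.48625218e+00 1.91986885e+00 1.20020537e-03] [-0.009 -0.002 -0.009 -0.003  0.     0.006] 0.5160308042029451
yaw -14.64980395757464
(array([217.6,   6.2]), 38) [513.4 436.6 113. ] [148.6 -65.3  72.9]
(array([306. ,  68.3]), 191) [558.1 387.6 113. ] [112.5  -9.6  72.9]
(array([193.9, 146.3]), 33) [468.4 359.2 113. ] [ 62.4 -89.2  72.8]
(array([315.7, 219.9]), 171) [537.7 285.7 113. ] [ 8.7 -3.6 72.9]
(array([478. , 219.5]), 171) [655.3 255.  113. ] [  8.8 118.   72.9]
(array([397.1, 222.8]), 168) [596.2 267.9 113. ] [ 6.4 57.5 72.9]
```

View pics/w3c.png

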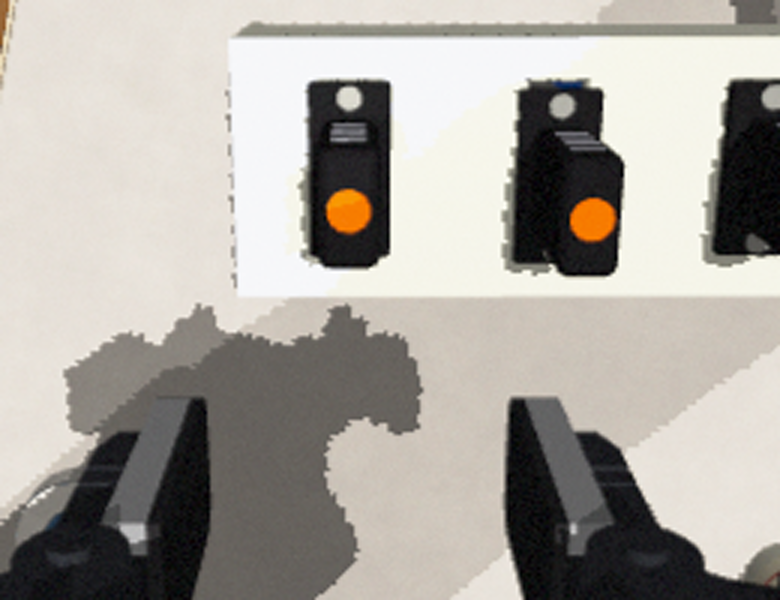

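The crop shows the leftmost black plate, on the robot's side, with its orange dot at crop (349,211), i.e. pixel (315.7,219.9). It is clear of its neighbour at crop (592,219), and the finger midline is at about pixel 319.2. The choice is confirmed: this is the front stall and the plate is black, not turquoise. I'll descend and grip.

Call:
move_arm(rows=[[[0,0,0],[0.56,-0.28,2],4.4],[[0,0,0],[0.56,-0.28,5],4.4],[[0,0,0],[0.56,-0.28,7.5],4.4],[[0,0,0],[0.56,-0.28,9.5],4.4],[[0,0,0],[0.56,-0.28,10.6],4.4],[[0,0,0],[0.56,-0.28,11.15],4.4],[[0,0,0],[0.56,-0.28,11.15],3.2],[[0,0,0],[0.56,-0.28,11.15],2.6]], newtons=40)

```text
clock: 3.9
position: [537.7, 283.0, 74.5]
eef_rot: [2.486, 1.92, 0.001]
contact_force: [0.4, 0.4, 0.2]
opening: 0.308
grip_force: 0.0
```

Call:
move_arm(rows=[[[0,0,0],[0,0,0],2.2],[[0,0,0],[0,0,0],1.8],[[0,0,0],[0,0,0],1.4],[[0,0,0],[0,0,0],1.0],[[0,0,0],[0,0,0],1.0],[[0,0,0],[0,0,0],1.0],[[0,0,0],[0,0,0],1.0]], newtons=40)

```text
clock: 4.48
position: [538.5, 283.7, 75.3]
eef_rot: [2.485, 1.92, 0.005]
contact_force: [0.9, -2.1, 12.8]
opening: 0.119
grip_force: 6.1
```

```bash
python3 - <<'E'
from h import *
im=manip.capture('wrist'); s=manip.observe(); print({k:s[k] for k in('position','contact_force','moment','opening','grip_force','qvel')})
im2=manip.capture('side')
a=im[140:380,180:460,::-1]; b=im2[190:310,200:340,::-1]
a=cv2.resize(a,(467,400),interpolation=3); b=cv2.resize(b,(333,400)[:2],interpolation=3)
cv2.imwrite('pics/g1.png',np.hstack([a,cv2.resize(b,(333,400))]))
E
```

```text
{'position': array([538.52011025, 283.72943614,  75.28042776]), 'contact_force': array([ 0.92259583, -2.060776  , 12.0519151 ]), 'moment': array([-0.56470719, -0.09082118,  0.01478604]), 'opening': 0.11672298334844526, 'grip_force': 6.070843138732016, 'qvel': array([ 0.00036637,  0.00352787, -0.00125802, -0.0013093 ,  0.00051432,
        0.00044929])}
```

View pics/g1.png

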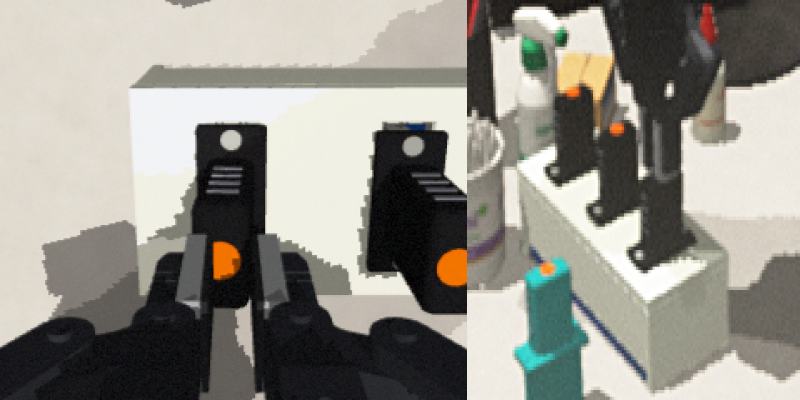

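The picture shows the fingers apparently standing on the grip's top: the left finger covers part of the dot at crop (225,260), and in the side view the fingers end at the grip's top around (665,178). The 12 N upward push agrees with that. The fingertips seem shorter than the nominal TCP, so I'll open and check.

Call:
move_arm(rows=[[[0,0,0],[0,0,-0.6],2.0],[[0,0,0],[0,0,-1.5],3],[[0,0,0],[0,0,-1.5],4.4],[[0,0,0],[0,0,-1.5],4.4],[[0,0,0],[0,0,-1.5],4.4]])

```text
clock: 5.0
position: [537.3, 283.5, 88.6]
eef_rot: [-2.486, -1.921, 0.0]
contact_force: [0.5, 1.2, 0.1]
opening: 0.515
grip_force: 0.0
```

```bash
python3 - <<'E'
from h import *
manip.capture('scene')
im=manip.capture('wrist'); s=manip.observe(); C=cam('wrist',s); Rt=R.from_rotvec(s['eef_rot']).as_matrix()
print({k:s[k] for k in('position','contact_force','opening','grip_force')})
for b in blobs(im,(5,170,150),(20,255,255),60): P=ray(C,b[0],113); print(b,P.round(1),(Rt.T@(P-s['position'])).round(1))
im2=manip.capture('side')
for b in blobs(im2,(5,170,150),(20,255,255),5): print('side',b,ray(cam('side'),b[0],113).round(1))
a=im[140:380,180:460,::-1]; b=im2[200:280,210:310,::-1]
cv2.imwrite('pics/g2.png',np.hstack([cv2.resize(a,(350,300),interpolation=3),cv2.resize(b,(430,344),interpolation=3)[:300]]))
E
```

```text
{'position': array([537.10670319, 283.39952118,  88.25192869]), 'contact_force': array([ 0.04160965, -0.25379847, -0.02307702]), 'opening': 0.5165373900881425, 'grip_force': 0.0}
(array([306.5,  47. ]), 506) [557.7 386.7 113. ] [105.1  -6.1 -24.8]
(array([321.4, 282.4]), 378) [537.6 285.4 113. ] [  2.   -0.1 -24.7]
(array([571.3, 281.9]), 383) [655.2 254.8 113. ] [  2.1 121.5 -24.8]
(array([446.5, 286.6]), 370) [596.1 267.7 113. ] [ -0.3  61.  -24.8]
side (array([244.1, 217.1]), 14) [656.3 252.4 113. ]
side (array([262.7, 228.2]), 17) [596.9 265.2 113. ]
side (array([280.8, 241.1]), 16) [537.9 282.9 113. ]
side (array([233.3, 270.2]), 12) [540.1 406.2 113. ]
side (array([299.2, 403.4]), 21) [263.9 580.8 113. ]
side (array([291.3, 404.5]), 6) [270.7 588.  113. ]
side (array([289.1, 407.9]), 7) [269.3 594.  113. ]
side (array([292.4, 407.8]), 5) [266.2 591.5 113. ]
side (array([280.6, 409.6]), 9) [276.  602.3 113. ]
side (array([144.2, 453.6]), 5) [357.8 744.  113. ]
side (array([334.7, 472. ]), 6) [170.6 637.9 113. ]
```

View pics/g2.png

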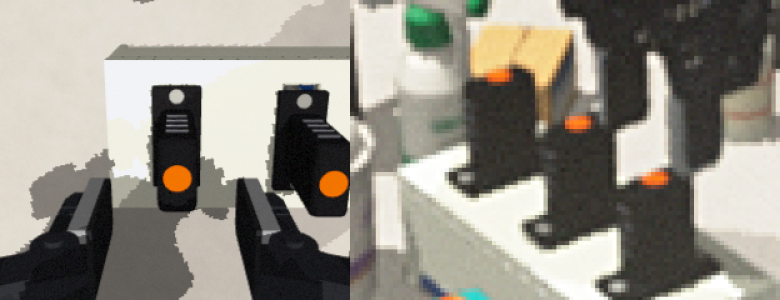

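The view confirms it: the plate is undisturbed, and in the side view the tips at (625,122) and (700,170) are above the front dot (655,178). So the real fingertips sit about 40 mm behind the reported TCP. I'll go down slowly, watching the force.

Call:
move_arm(rows=[[[0,0,0],[0,0.08,0.8],4.4],[[0,0,0],[0,0.08,1.6],4.4],[[0,0,0],[0,0.08,2.2],4.4],[[0,0,0],[0,0.08,2.6],4.4],[[0,0,0],[0,0.08,2.9],4.4],[[0,0,0],[0,0.08,3.2],4.4],[[0,0,0],[0,0.08,3.2],4.4]])

```text
clock: 5.73
position: [537.8, 283.1, 56.0]
eef_rot: [-2.486, -1.921, 0.001]
contact_force: [-0.4, -0.1, -0.6]
opening: 0.519
grip_force: 0.0
```

```bash
python3 - <<'E'
from h import *
s=manip.observe(); print({k:s[k] for k in('position','eef_rot','contact_force','opening','joints')})
c=manip.camera_info('wrist'); print(c)
E
```

```text
{'position': array([537.81527097, 283.13840703,  55.96822562]), 'eef_rot': array([-2.48580116e+00, -1.92089063e+00,  1.10294945e-03]), 'contact_force': array([-0.36433724, -0.0508909 , -0.5545496 ]), 'opening': 0.5185587302753591, 'joints': array([ 4.84609121e-01,  4.90437166e-01,  1.02713530e-02,  1.09133796e+00,
       -3.09368753e-05,  2.31040227e+00])}
{'fx': 349.4760106084155, 'fy': 349.4760106084155, 'cx': 318.72703129068793, 'cy': 234.62533744332555, 'mount': array([[-1.68392558e-03,  9.58385827e-01,  2.85471139e-01,
         7.28851959e+01],
       [ 9.99998378e-01,  1.79634510e-03, -1.31953236e-04,
        -1.36903993e+00],
       [-6.39266793e-04,  2.85470453e-01, -9.58387297e-01,
        -1.81114862e+02],
       [ 0.00000000e+00,  0.00000000e+00,  0.00000000e+00,
         1.00000000e+00]])}
```

Call:
move_arm(rows=[[[0,0,0],[0,0,0.6],4.4],[[0,0,0],[0,0,1.2],4.4],[[0,0,0],[0,0,1.7],4.4],[[0,0,0],[0,0,1.9],3.4],[[0,0,0],[0,0,1.9],2.6],[[0,0,0],[0,0,1.9],2.0],[[0,0,0],[0,0,1.9],1.6]], newtons=40)

```text
clock: 6.32
position: [538.2, 283.3, 37.8]
eef_rot: [2.486, 1.921, 0.001]
contact_force: [1.2, -0.3, -0.2]
opening: 0.191
grip_force: 0.3
```

Call:
move_arm(rows=[[[0,0,0],[0,0,0],1.2],[[0,0,0],[0,0,0],0.8],[[0,0,0],[0,0,0],0.8],[[0,0,0],[0,0,0],0.8]], newtons=40)

```text
clock: 6.65
position: [538.3, 283.4, 37.9]
eef_rot: [2.486, 1.921, 0.001]
contact_force: [0.5, -0.1, 2.8]
opening: 0.185
grip_force: 40.0
```

Gripped (15.8 mm, 40 N). Lifting straight up.

Call:
move_arm(rows=[[[0,0,0],[0,0,-0.3],0.8],[[0,0,0],[0,0,-1],0.8],[[0,0,0],[0,0,-2.5],0.8],[[0,0,0],[0,0,-4.5],0.8],[[0,0,0],[0,0,-6.5],0.8],[[0,0,0],[0,0,-8.5],0.8],[[0,0,0],[0,0,-10.5],0.8],[[0,0,0],[0,0,-11.5],0.8]])

```text
clock: 7.32
position: [538.7, 283.6, 155.5]
eef_rot: [2.486, 1.921, 0.004]
contact_force: [0.6, 0.1, -0.2]
opening: 0.179
grip_force: 39.5
```

```bash
python3 - <<'E'
from h import *
manip.capture('scene')
s=manip.observe(); im=manip.capture('wrist'); C=cam('wrist',s); Rt=R.from_rotvec(s['eef_rot']).as_matrix()
print({k:s[k] for k in('position','contact_force','opening','grip_force')})
cv2.imwrite('pics/held.png',im[:,:,::-1])
print(blobs(im,(5,170,120),(20,255,255),40))
for b in blobs(im,(5,170,120),(20,255,255),40)[:9]: P=ray(C,b[0],s['position'][2]+75); print(b,(Rt.T@(P-s['position'])).round(1))
im2=manip.capture('side')
for b in blobs(im2,(5,170,150),(20,255,255),5)[:4]: print('side',b,ray(cam('side'),b[0],113).round(1))
E
```

```text
{'position': array([539.19339342, 283.90515748, 156.34533219]), 'contact_force': array([ 0.60953821, -1.11909345,  1.06344146]), 'opening': 0.17995308018309358, 'grip_force': 39.49556887149811}
[(array([203.9,   8.4]), 48), (array([215. ,  12.4]), 127), (array([196.6,  62. ]), 181), (array([208.9,  49.8]), 95), (array([306.8,  73.6]), 236), (array([189.6, 163.1]), 253), (array([497.7, 241.1]), 213), (array([407.9, 244.7]), 213), (array([318.7, 343.2]), 655)]
(array([203.9,   8.4]), 48) [104.1 -31.8 -74.8]
(array([215. ,  12.4]), 127) [103.1 -28.9 -74.8]
(array([196.6,  62. ]), 181) [ 91.1 -35.  -74.8]
(array([208.9,  49.8]), 95) [ 94.1 -31.4 -74.8]
(array([306.8,  73.6]), 236) [ 88.1  -4.6 -74.8]
(array([189.6, 163.1]), 253) [ 63.6 -39.9 -74.9]
(array([497.7, 241.1]), 213) [ 38.9  55.8 -74.7]
(array([407.9, 244.7]), 213) [ 37.8  27.2 -74.8]
(array([318.7, 343.2]), 655) [  1.7  -1.4 -75. ]
side (array([244.2, 217.2]), 13) [655.8 252.6 113. ]
side (array([262.8, 228.1]), 16) [597.  264.8 113. ]
side (array([233.2, 270.1]), 12) [540.4 406.1 113. ]
side (array([300.5, 403. ]), 23) [263.  579.3 113. ]
```

The dot now sits on the tool's centre plane (col 318.7), so the slot bias is about +1.4 mm along tool y. Before travelling I check the clearance to the cabinet beside the gauge.

```bash
python3 - <<'E'
from h import *
d=np.load('w1.npy'); W=cam('wrist',{'position':d[:3],'eef_rot':d[3:]}); S=cam('scene')
for z in(0,50,100,150,200,250,300,400): print(z,[ray(S,u,z)[:2].round() for u in((200,357),(400,338))],[ray(W,u,z)[:2].round() for u in((30,165),(140,320))])
E
```

```text
0 [array([273.,  67.]), array([ 574., -112.])] [array([ 192., -207.]), array([ 395., -325.])]
50 [array([270.,  37.]), array([ 550., -130.])] [array([ 223., -180.]), array([ 403., -285.])]
100 [array([267.,   7.]), array([ 527., -148.])] [array([ 254., -154.]), array([ 410., -245.])]
150 [array([264., -23.]), array([ 503., -165.])] [array([ 286., -127.]), array([ 418., -204.])]
200 [array([261., -53.]), array([ 479., -183.])] [array([ 317., -101.]), array([ 425., -164.])]
250 [array([258., -83.]), array([ 456., -200.])] [array([348., -74.]), array([ 433., -124.])]
300 [array([ 255., -113.]), array([ 432., -218.])] [array([379., -47.]), array([441., -83.])]
400 [array([ 249., -172.]), array([ 385., -253.])] [array([442.,   6.]), array([456.,  -3.])]
```

Clear by about 80 mm. I'll carry the plate over to slot 1.

Call:
move_arm(rows=[[[0,0,-0.06],[-2,0.1,0],0.8],[[0,0,-0.15],[-6,0.3,0],0.8],[[0,0,-0.25],[-10,0.6,0],0.8],[[0,0,-0.35],[-14,0.8,0],0.8],[[0,0,-0.45],[-18,1,0],0.8],[[0,0,-0.55],[-22,1.3,0],0.8],[[0,0,-0.65],[-26,1.5,0],0.8],[[0,0,-0.74],[-29.5,1.7,0],0.8]])

```text
clock: 8.13
position: [478.3, -8.5, 151.2]
eef_rot: [-1.616, -2.692, 0.002]
contact_force: [0.1, -0.9, -1.2]
opening: 0.184
grip_force: 39.5
```

```bash
cat >> h.py <<'E'
def go(P,yaw):
    s=manip.observe(); Rt=R.from_rotvec(s['eef_rot']).as_matrix(); p=s['position']
    print('clock',s['clock'],'pos',p.round(2),'yaw',np.degrees(np.arctan2(Rt[1,1],Rt[0,1])).round(2),'F',s['contact_force'].round(1),'qv',abs(s['qvel']).max().round(3))
    w=R.from_matrix(Rt.T@(np.array([[np.sin(yaw),np.cos(yaw),0],[-np.cos(yaw),np.sin(yaw),0],[0,0,1]]).T*np.array([-1,1,-1]))).as_rotvec()
    print('shift cm',(Rt.T@(np.array(P)-p)/10).round(3),'turn',w.round(4))
E
python3 - <<'E'
from h import *
go([464.3,-90.4,140],np.radians(27.9))
E
```

```text
clock 8.1333 pos [478.33  -8.5  151.21] yaw 28.07 F [ 0.1 -0.9 -1.2] qv 1.889
shift cm [-6.567 -5.089  1.125] turn [-2.0000e-04 -2.4000e-03 -2.1648e+00]
```

Call:
move_arm(rows=[[[0,0,0],[-2.5,-2,0],0.8],[[0,0,0],[-4.5,-3.6,0],0.8],[[0,0,0],[-6,-4.8,0],0.8],[[0,0,0],[-6.7,-5.4,0],0.8],[[0,0,0],[-6.7,-5.4,0],0.8],[[0,0,0],[-6.7,-5.4,0],0.8]])

```text
clock: 8.63
position: [463.2, -90.6, 151.9]
eef_rot: [-1.623, -2.688, 0.0]
contact_force: [1.2, 0.8, -1.4]
opening: 0.18
grip_force: 39.5
```

```bash
sed -i 's/^    w=R.from.*/    c,n=np.cos(yaw),np.sin(yaw); w=R.from_matrix(Rt.T@np.array([[-n,c,0],[c,n,0],[0,0,-1]])).as_rotvec()/' h.py
python3 - <<'E'
from h import *
manip.capture('side'); manip.capture('side')
go([464.3,-90.4,112],np.radians(27.9))
s=manip.observe(); im=manip.capture('wrist'); np.save('w4.npy',np.r_[s['position'],s['eef_rot']]); cv2.imwrite('pics/wrist4.png',im[:,:,::-1])
print(blobs(im,(5,170,120),(20,255,255),300))
print(manip.camera_info('wrist')['mount'][:3,3])
c=im[140:400,190:480,::-1]; cv2.imwrite('pics/w4c.png',cv2.resize(c,None,fx=2.3,fy=2.3,interpolation=3))
E
```

```text
clock 8.7333 pos [463.58 -89.94 152.18] yaw 27.84 F [ 0.1  0.1 -0.9] qv 0.007
shift cm [-0.076  0.043  4.017] turn [-0.0003 -0.0006 -0.0011]
[(array([318.6, 343.4]), 658)]
[  73.83546591   -1.07596765 -181.11500112]
```

View pics/w4c.png

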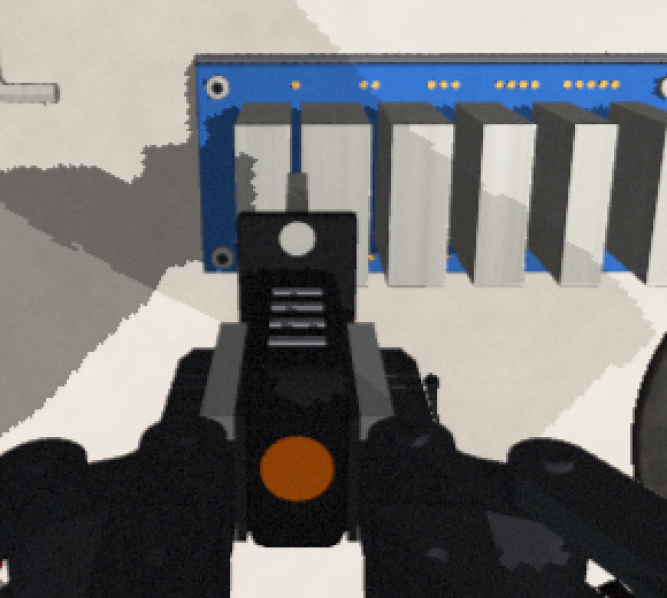

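The blade shows above the carrier at crop (288–307,172), about 8.5 px, i.e. about 5 mm thick. It lines up with slot 1 (gap at crop 291–302). I'll set it gently on slot 1.

Call:
move_arm(rows=[[[0,0,0],[-0.1,0,1.2],0.8],[[0,0,0],[-0.1,0,2.6],0.8],[[0,0,0],[-0.1,0,3.8],0.8],[[0,0,0],[-0.1,0,4.6],0.8],[[0,0,0],[-0.1,0,5.0],0.8],[[0,0,0],[-0.1,0,5.15],0.8],[[0,0,0],[-0.1,0,5.25],0.8],[[0,0,0],[-0.1,0,5.25],0.8]])

```text
clock: 9.45
position: [464.3, -91.7, 100.4]
eef_rot: [1.623, 2.69, 0.0]
contact_force: [0.6, 0.3, -1.2]
opening: 0.181
grip_force: 39.6
```

Call:
move_arm(rows=[[[0,0,0],[0,0,0.05],0.8],[[0,0,0],[0,0,0.1],0.8],[[0,0,0],[0,0,0.15],0.8],[[0,0,0],[0,0,0.2],0.8],[[0,0,0],[0,0,0.2],0.8]])

```text
clock: 9.87
position: [464.0, -91.8, 98.1]
eef_rot: [1.623, 2.69, -0.0]
contact_force: [-0.1, 0.4, -1.0]
opening: 0.185
grip_force: 39.6
```

Call:
move_arm(rows=[[[0,0,0],[0,0,0.05],0.8],[[0,0,0],[0,0,0.1],0.8],[[0,0,0],[0,0,0.1],0.8]])

```text
clock: 10.12
position: [464.0, -91.8, 97.0]
eef_rot: [-1.623, -2.69, 0.0]
contact_force: [1.2, 0.8, -0.5]
opening: 0.181
grip_force: 39.6
```

Call:
move_arm(rows=[[[0,0,0],[0,0,0.05],0.8],[[0,0,0],[0,0,0.1],0.8],[[0,0,0],[0,0,0.1],0.8]])

```text
clock: 10.37
position: [464.1, -91.8, 96.2]
eef_rot: [1.623, 2.69, 0.0]
contact_force: [-1.0, 0.1, 2.2]
opening: 0.182
grip_force: 40.1
```

Call:
move_arm(rows=[[[0,0,0],[0,0,0.05],0.8],[[0,0,0],[0,0,0.1],0.8],[[0,0,0],[0,0,0.1],0.8],[[0,0,0],[0,0,0.1],0.8]])

```text
clock: 10.7
position: [464.2, -91.8, 95.3]
eef_rot: [1.623, 2.69, 0.0]
contact_force: [-0.9, -0.1, 5.8]
opening: 0.181
grip_force: 40.5
```

Slot 1 refuses it at about 7 N. I'll lift 10 mm and step one pitch over to slot 2.

Call:
move_arm(rows=[[[0,0,0],[0,0,-0.4],0.8],[[0,0,0],[0,0,-1],0.8],[[0,0,0],[0,0.8,-1.2],0.8],[[0,0,0],[0,1.8,-1.2],0.8],[[0,0,0],[0,2.5,-1.2],0.8],[[0,0,0],[0,2.78,-1.2],0.8],[[0,0,0],[0,2.78,-1.2],0.8],[[0,0,0],[0,2.78,-1.2],0.8]])

```text
clock: 11.37
position: [488.6, -78.7, 106.7]
eef_rot: [-1.622, -2.69, 0.001]
contact_force: [-0.6, -0.2, -0.8]
opening: 0.182
grip_force: 39.6
```

```bash
python3 - <<'E'
from h import *
manip.capture('side')
go([464.3+24.7,-90.4-.9+13.1,98],np.radians(27.9))
s=manip.observe(); im=manip.capture('wrist'); cv2.imwrite('pics/wrist5.png',im[:,:,::-1])
g=cv2.cvtColor(im,cv2.COLOR_RGB2GRAY)
for r in range(176,236,5): print(r,g[r,294:346:1].tolist())
E
```

```text
clock 11.4167 pos [488.35 -78.74 106.81] yaw 27.8 F [-0.1  0.5 -0.9] qv 0.006
shift cm [0.018 0.083 0.881] turn [-0.0006 -0.0004 -0.0017]
176 [97, 97, 94, 95, 93, 96, 99, 98, 93, 94, 93, 94, 93, 94, 94, 93, 93, 100, 93, 97, 99, 98, 94, 94, 96, 95, 98, 97, 98, 95, 97, 95, 94, 99, 93, 95, 97, 97, 95, 98, 98, 94, 93, 95, 96, 100, 100, 108, 114, 118, 112, 115]
181 [100, 99, 95, 94, 95, 95, 98, 94, 97, 96, 92, 96, 101, 96, 94, 91, 94, 98, 95, 96, 104, 170, 177, 177, 128, 97, 114, 171, 178, 178, 123, 97, 95, 94, 96, 95, 96, 96, 96, 97, 97, 98, 95, 97, 95, 94, 101, 100, 98, 98, 99, 95]
186 [95, 97, 95, 96, 98, 94, 96, 97, 96, 98, 97, 94, 95, 93, 95, 98, 95, 95, 94, 96, 92, 93, 93, 96, 95, 97, 99, 96, 96, 95, 98, 98, 98, 98, 98, 95, 97, 97, 94, 95, 95, 94, 98, 96, 97, 98, 94, 97, 95, 96, 97, 97]
191 [84, 85, 86, 86, 85, 87, 89, 84, 86, 84, 87, 83, 89, 86, 83, 87, 83, 88, 87, 87, 86, 90, 97, 94, 98, 95, 94, 90, 93, 90, 89, 86, 84, 85, 85, 84, 86, 85, 85, 87, 87, 89, 87, 86, 88, 86, 89, 87, 85, 86, 89, 85]
196 [79, 80, 79, 83, 80, 80, 82, 79, 80, 83, 80, 82, 80, 84, 78, 78, 80, 81, 82, 83, 92,
[... 1096 characters left out ...]
21 [92, 93, 93, 90, 90, 93, 88, 95, 95, 92, 94, 93, 95, 91, 91, 93, 92, 94, 89, 92, 76, 71, 79, 81, 83, 86, 83, 83, 81, 70, 58, 158, 188, 188, 188, 191, 185, 187, 187, 187, 188, 188, 192, 190, 193, 192, 192, 188, 185, 183, 183, 186]
226 [91, 93, 91, 96, 94, 93, 88, 90, 94, 94, 94, 98, 95, 95, 91, 90, 94, 93, 91, 90, 75, 73, 70, 71, 69, 72, 71, 70, 71, 68, 58, 159, 189, 190, 186, 187, 188, 187, 187, 190, 185, 189, 188, 193, 194, 191, 189, 189, 185, 186, 183, 185]
231 [93, 80, 76, 76, 79, 73, 75, 75, 76, 74, 76, 77, 78, 71, 77, 76, 76, 73, 74, 77, 62, 56, 60, 56, 61, 59, 56, 59, 56, 55, 47, 130, 148, 152, 151, 148, 151, 149, 150, 151, 151, 152, 154, 154, 154, 152, 152, 151, 148, 177, 183, 188]
```

At 106.8 mm the blade (centre about col 319.4) sits centred over slot 2's gap (314–324.7, centre 319.3). Lowering slowly.

Call:
move_arm(rows=[[[0,0,0],[0,0,0.4],0.8],[[0,0,0],[0,0,0.75],0.8],[[0,0,0],[0,0,0.9],0.8],[[0,0,0],[0,0,1.0],0.8],[[0,0,0],[0,0,1.1],0.8],[[0,0,0],[0,0,1.2],0.8],[[0,0,0],[0,0,1.25],0.8]])

```text
clock: 12.05
position: [488.6, -78.8, 94.5]
eef_rot: [-1.623, -2.69, 0.0]
contact_force: [0.1, 1.3, -1.6]
opening: 0.184
grip_force: 39.6
```

Call:
move_arm(rows=[[[0,0,0],[0,0,0.1],0.8],[[0,0,0],[0,0,0.15],0.8],[[0,0,0],[0,0,0.15],0.8]])

```text
clock: 12.3
position: [488.6, -78.8, 93.0]
eef_rot: [-1.623, -2.69, 0.0]
contact_force: [-0.6, -0.8, -2.3]
opening: 0.18
grip_force: 39.6
```

Slot 2 lets it in. Continuing gently.

Call:
move_arm(rows=[[[0,0,0],[0,0,0.2],0.8],[[0,0,0],[0,0,0.4],0.8],[[0,0,0],[0,0,0.6],0.8],[[0,0,0],[0,0,0.8],0.8],[[0,0,0],[0,0,1.0],0.8],[[0,0,0],[0,0,1.2],0.8],[[0,0,0],[0,0,1.4],0.8]])

```text
clock: 12.88
position: [488.6, -78.9, 78.9]
eef_rot: [1.623, 2.69, 0.0]
contact_force: [-0.2, 0.6, -1.5]
opening: 0.184
grip_force: 39.6
```

Call:
move_arm(rows=[[[0,0,0],[0,0,0.3],0.8],[[0,0,0],[0,0,0.6],0.8],[[0,0,0],[0,0,0.9],0.8],[[0,0,0],[0,0,1.2],0.8],[[0,0,0],[0,0,1.5],0.8],[[0,0,0],[0,0,1.8],0.8],[[0,0,0],[0,0,2.0],0.8]])

```text
clock: 13.47
position: [488.5, -78.8, 58.7]
eef_rot: [-1.623, -2.69, 0.0]
contact_force: [-0.5, 0.5, -1.1]
opening: 0.177
grip_force: 39.6
```

Call:
move_arm(rows=[[[0,0,0],[0,0,0.2],0.8],[[0,0,0],[0,0,0.4],0.8],[[0,0,0],[0,0,0.5],0.8],[[0,0,0],[0,0,0.6],0.8],[[0,0,0],[0,0,0.65],0.8],[[0,0,0],[0,0,0.65],0.8]])

```text
clock: 13.97
position: [488.6, -78.8, 52.6]
eef_rot: [-1.623, -2.69, -0.0]
contact_force: [-0.5, -0.0, -0.9]
opening: 0.181
grip_force: 39.6
```

Call:
move_arm(rows=[[[0,0,0],[0,0,0.05],0.8],[[0,0,0],[0,0,0.1],0.8],[[0,0,0],[0,0,0.1],0.8]])

```text
clock: 14.22
position: [488.8, -78.8, 51.7]
eef_rot: [1.623, 2.69, 0.0]
contact_force: [-0.5, -0.1, 1.3]
opening: 0.183
grip_force: 40.0
```

Collar contact at 51.7. I'll seat it lightly, then release and retreat straight up.

Call:
move_arm(rows=[[[0,0,0],[0,0,0.03],0.8],[[0,0,0],[0,0,0.03],0.8],[[0,0,0],[0,0,0.03],0.8],[[0,0,0],[0,0,0.03],0.8]])

```text
clock: 14.55
position: [488.7, -78.9, 51.4]
eef_rot: [1.623, 2.69, 0.0]
contact_force: [-0.2, 0.9, 3.0]
opening: 0.184
grip_force: 40.1
```

Call:
move_arm(rows=[[[0,0,0],[0,0,0],1.7],[[0,0,0],[0,0,0],1.9],[[0,0,0],[0,0,0],2.2],[[0,0,0],[0,0,0],2.6],[[0,0,0],[0,0,0],3.2],[[0,0,0],[0,0,0],3.6],[[0,0,0],[0,0,0],3.6],[[0,0,0],[0,0,0],3.6]])

```text
clock: 15.22
position: [488.6, -78.9, 51.3]
eef_rot: [1.623, 2.69, 0.0]
contact_force: [1.1, -0.0, -0.7]
opening: 0.42
grip_force: 0.0
```

Call:
move_arm(rows=[[[0,0,0],[0,0,-1],3.6],[[0,0,0],[0,0,-2.5],3.6],[[0,0,0],[0,0,-4.5],3.6],[[0,0,0],[0,0,-7],3.6],[[0,0,0],[0,0,-9.5],3.6],[[0,0,0],[0,0,-11],3.6],[[0,0,0],[0,0,-11],3.6],[[0,0,0],[0,0,-11],3.6]])

```text
clock: 15.88
position: [489.2, -78.9, 162.3]
eef_rot: [1.622, 2.688, 0.001]
contact_force: [-0.0, 0.3, -1.3]
opening: 0.424
grip_force: 0.0
```

```bash
python3 - <<'E'
from h import *
im=manip.capture('side'); s=manip.observe(); print(s['clock'],s['position'],s['contact_force'],s['grip_force'],s['opening'])
for b in blobs(im,(5,170,150),(20,255,255),5)[:5]: print('side',b,ray(cam('side'),b[0],113).round(1),ray(cam('side'),b[0],127).round(1))
w=manip.capture('wrist'); C=cam('wrist',s)
for b in blobs(w,(5,170,120),(20,255,255),100): print('wrist',b,ray(C,b[0],127).round(1))
print('expected dot',[488.6-.6,-78.8-1.0,127])
a=im[170:270,330:450,::-1]; c=w[140:360,200:440,::-1]
cv2.imwrite('pics/end.png',np.hstack([cv2.resize(a,(360,300),interpolation=3),cv2.resize(c,(327,300),interpolation=3)]))
E
```

```text
15.9333 [488.59591743 -78.83694515 161.34781789] [ 0.36382486 -0.54630266 -0.95337072] 0.0 0.41963757056893797
side (array([402.5, 176.5]), 8) [ 501.7 -106.5  113. ] [486.9 -77.9 127. ]
side (array([244.4, 217.1]), 14) [655.8 252.1 113. ] [637.  271.4 127. ]
side (array([262.8, 228.1]), 16) [597.  264.8 113. ] [579.7 283.8 127. ]
side (array([233.3, 270.2]), 12) [540.1 406.2 113. ] [524.3 421.6 127. ]
side (array([292., 400.]), 6) [274.7 581.5 113. ] [265.7 592.4 127. ]
wrist (array([319. , 244.3]), 221) [486.6 -76.6 127. ]
expected dot [488.0, -79.8, 127]
```

View pics/end.png

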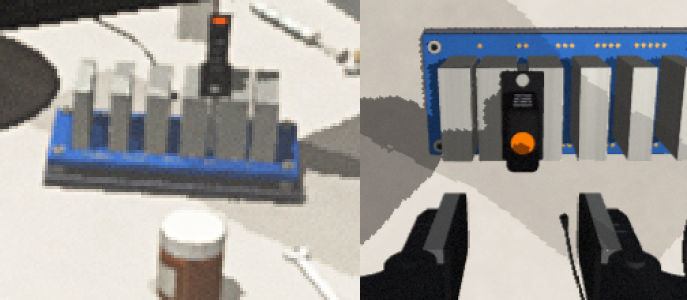

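The end view shows the plate upright in slot 2, collar down on the comb, with its dot at crop (523,143) below the two-dot mark. The dot measures (486.6, -76.6), against (487.1, -76.5) for the slot centre. The other two plates have not moved and the gripper is clear.

```bash
python3 -c "
from workcell import manip
print(manip.finish_job())"
```

```text
the job is handed in; nothing more can be done
None
```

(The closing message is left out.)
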